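Set up a shaft in V-blocks for a run-out check

ROBOT

A 6-joint arm with a two-finger parallel gripper is mounted at the origin on the work surface. World frame = base frame: x ahead of the robot, y to its left, z up, the work surface at z = 0. Lengths are in m, angles in rad, forces in N, time in s.
With the tool pointing down it reaches from about 0.4 to 0.825 m from the base axis. Payload 7 kg.
Tool frame: the origin (TCP) lies on the centre line of the jaws, within the pads' length; the fingertips stand tip_reach ahead of it and the grasp point (between the pads) is the TCP (tip_reach is the distance from the TCP to the fingertips, in m); z points along the fingers, y is the line along which they close (so a half turn about z gives the same grasp; the last joint's range is limited). The gripper opens to 88 mm and grips with 3 to 60 N. Pads are 19 mm wide; open, the fingers measure 130 mm over their backs; the gripper's body (78 mm by 193 mm) begins 47 mm behind the grasp point.
Start: joints at [-0.984, 0.359, 0.012, 0, -1.224, -0.288], TCP at [0.199, -0.645, 0.246] pointing down, gripper open.
Joint ranges: [-3.07, 3.07], [-1.43, 2.12], [-1.02, 1.25], [-3.03, 1.67], [-3.05, -0], [-3.03, 3.03]. Speed limits (rad/s): [2.39, 2.39, 3.01, 3.14, 3.14, 3.14].

INTERFACE

Orientations are given as [roll, pitch, yaw] about the fixed x, y, z axes, in that order (R = Rz(yaw) Ry(pitch) Rx(roll)).
In Python, from station import get_state, grab_frame, calibration, job_done, find_in, mark_of, tip_reach gives the robot as it stands.
- The arm moves only by the shell command python3 -m handwheel 'ROWS' [OPENING] [FORCE]. ROWS is JSON, a list of rows, each an object with "delta_pos": the shift along the world's x, y, z in units of 30 mm (1.0 is 30 mm), a list of three; "dr": the turn, a rotation vector about the world's x, y, z in degrees, a list of three. In form: [{"delta_pos": [tx, ty, tz], "dr": [rx, ry, rz]}, ...]. A call has 1 to 10 rows; each row shifts and turns the commanded pose from where the row before left it; what a row does not reach is not made up. A row lasts 1/10 s, in which the tool goes at most 50 mm and 8.59 degrees, less where a joint would pass 70% of its speed; a pose out of reach is approached as far as the arm can. A call is refused whole if a number of a shift passes 1 or a number of a turn 8.59, either way. A call with a gripper value outside its range is refused whole. OPENING is the closure, from -1 (fully open) to 1 (shut), set as the call begins (- or left out, the last holds). The fingers move at their own pace and stop on an object; FORCE is the grip in N (left out, the last holds). Time passes only in rows, so rows that do not move let the fingers close. It gives the time, the measured TCP pose, the force, the opening and the grip force at its end, in the units of the state.
- get_state(): the state, without advancing time (a new reading comes with each control period).
- grab_frame(name): name is "side" or "top"; returns the picture (420x560x3 uint8, red, green, blue); there is no depth.
- calibration(name): a dict with "fx", "fy", "cx", "cy" (pixels), "extrinsics" (4x4, takes a point from world to camera coordinates). Camera axes: x right, y down, z forward; pixel columns grow to the right and rows downward; lengths in m; the calibration is good to about 2 mm. A picture is of the moment at which its call begins. calibration takes no time and is no camera call.
- job_done(): hands the job in; it is judged then, once.
Trained networks look in the newest picture that a camera, given by its name, has taken for a name from the list of things; names that differ only in an ending like _2 or _b are one class to them, and where a whole thing is asked for, a point or a joint stands for the part that bears it (a point fixed in the world has none). Each returns a list of dicts, best first, with "conf" (0 to 1); they miss things now and then, are a little off and sometimes report something else, mostly with a low value. They report only what shows in the picture. A call takes as long as a camera call. They do not tell look-alikes from the thing itself.
- find_in(camera, query): "location" ([column, row] in pixels, amid what is visible of it).
- mark_of(camera, query): "location" ([column, row] in pixels: a listed point, or the origin of a listed thing).
The state is a dict: "t": time; "q": joint angles; "qd": joint speeds; "joint_efforts": joint torques, N m; "eef_pos": TCP position; "ee_rot": TCP orientation; "force": force on the tool from outside, world axes, zero at the start; "moment": the same for the moment, N m; "width": finger opening in m; "gripper_force": force on a finger pad.
Only numpy, scipy, OpenCV 4.12 (cv2) and the standard library are available. Lean on these libraries where they do the work, as an engineer would, in place of code of your own. Each camera call takes 0.05 s, during which the arm holds its last target. There are 200 camera calls.

TASK

Set up the shaft for a run-out check on the middle of the granite plate (left and right as the robot sees them): lay it across the plate in the grooves of the two small V-blocks, one under the middle of each bearing seat, threaded end to the right. To the left stand the drilled steel block as end stop, square to the shaft's plain end, centred on it and less than a centimetre away; behind the shaft, midway between the V-blocks, stand the dial indicator, its stylus pointing squarely at the thick middle and 5 to 10 mm short of it. Drop nothing, and leave the large V-block, the ring and the mouse alone.

Things in the scene. Friction and masses are not known exactly. Their poses are not given: they have to be found in the camera images.
- plate: dark granite surface plate, fixed to the bench, 200 mm (its x) by 300 mm (its y) by 50 mm high. Origin: centre of its underside, so its top is 50 mm above the origin. Its x points away from the robot (behind), its y to the left as the robot looks at it
- vblock_a: one of two identical, interchangeable small steel V-blocks, 44 mm wide (its x) by 26 mm long (its y, along the groove) by 32 mm high, upright. The 90 degree V is 30 mm wide at the top and runs the whole length; its planes meet 17 mm above the underside. Origin: centre of the underside, z up. Grip it across the 44 mm. 0.24 kg
- vblock_b: one of two identical, interchangeable small steel V-blocks, 44 mm wide (its x) by 26 mm long (its y, along the groove) by 32 mm high, upright. The 90 degree V is 30 mm wide at the top and runs the whole length; its planes meet 17 mm above the underside. Origin: centre of the underside, z up. Grip it across the 44 mm. 0.24 kg
- shaft: bright steel shaft, 146 mm, 0.36 kg. Origin: on its axis, mid of the thick part; x along the axis to the threaded end. Thick middle: 26 mm diameter, x -20 to 20 mm. Bearing seats: 18 mm diameter, x -65 to -20 and 20 to 65 mm. Dark thread, 11 mm diameter, x 65 to 81; plain end at x = -65. Grip the thick middle. Seated in the small Vs, the axis is 29.7 mm above their undersides
- cradle: fixed wooden cradle that holds the shaft at the start: board 110 mm (x, along the shaft) by 56 by 8 mm, with two notched cheeks, 26 mm high, under the bearing seats (35 to 49 mm from its middle); nothing beside the shaft's thick middle. The shaft's axis lies 32 mm above the bench. Origin: centre of its underside
- stop: end stop: ground-steel block drilled with rows of holes, 50 mm (its x) by 25 mm (its y) by 75 mm high, standing on end. Origin: centre of its underside, z up. Grip it across its 50 mm, so that the fingers stay clear of the shaft. 0.55 kg
- stand: dial indicator on a low stand: blue base 50 mm (x) by 40 mm (y) by 42 mm high, switch knob behind to x = 33 mm; the round dial, the highest part, is 72 mm up at x = -40 mm. The stylus points to the front (-x): its tip is at x = -62 mm, 30 mm above the underside. Origin: centre of the base's underside, z up. Grip the base across its 40 mm. 0.6 kg
- big_vblock: bystander: a single large dark V-block, 80 by 60 by 60 mm, not one of the pair. Leave it alone. Origin: centre of its underside
- ring_gauge: bystander: steel setting ring, 64 mm outside diameter, 38 mm bore, 22 mm high. Leave it alone. Origin: centre of its underside
- mouse: bystander: black computer mouse, 58 by 100 by 31 mm. Leave it alone. Origin: centre of its underside
Things that resemble listed ones, but are neither listed nor needed, are in the scene too. Leave any brown, orange or red look-alike of the vblock_a alone.

How it is judged:
At the end, for the whole second after the job is handed in: Shaft level, seated in both Vs (axis height +-3 mm) along the plate's y, thread right; a V-block 32-53 mm each side of its middle. Stop left at the plain end: gap under 15 mm, off-centre 15, square 0.15 rad. Dial behind, tip 0.5-15 mm off, 13 mm of mid, square. All upright on plate, still (z of vblock_a in the frame of plate between 0.046 and 0.054 m and angle between each of vblock_a, vblock_b, stop, stand's own z axis and vertical below 0.06 rad and z of vblock_b in the frame of plate between 0.046 and 0.054 m and z of stop in the frame of plate between 0.046 and 0.054 m and z of stand in the frame of plate between 0.046 and 0.054 m and ((x of vblock_a in the frame of shaft between -0.053 and -0.032 m and x of vblock_b in the frame of shaft between 0.032 and 0.053 m) or (x of vblock_b in the frame of shaft between -0.053 and -0.032 m and x of vblock_a in the frame of shaft between 0.032 and 0.053 m)) and contact force between shaft and vblock_a above 0.2 N and contact force between shaft and vblock_b above 0.2 N and z of shaft in the frame of plate between 0.0767 and 0.0827 m and angle between shaft's own x axis and vertical between 1.53 and 1.61 rad and angle between the x axis of shaft and the y axis of plate, either way round below 0.2 rad and x of stop in the frame of shaft between -0.0925 and -0.0765 m and x of shaft in the frame of stop between -0.015 and 0.015 m and angle between the y axis of stop and the x axis of shaft, either way round below 0.15 rad and y of stop in the frame of plate above 0.02 m and x of shaft in the frame of stand between -0.09 and -0.0755 m and y of shaft in the frame of stand between -0.013 and 0.013 m and angle between the y axis of stand and the x axis of shaft, either way round below 0.2 rad and x of stand in the frame of plate above 0 m and contact force between stand and shaft below 0.05 N and linear speed of each of vblock_a, vblock_b, shaft, stop, stand below 0.02 m/s); the robot touches nothing.
It fails at once if a bystander (the large V-block, the ring gauge or the mouse) was moved more than 15 mm (distance of any of big_vblock, ring_gauge, mouse from where it was at the start of the episode above 0.015 m).
It fails at once if one of the five things was dropped (it fell free of the fingers at more than 0.5 m/s, as after a fall of about 13 mm) ((linear speed of vblock_a above 0.5 m/s and contact force between the fingers and vblock_a below 0.01 N) or (linear speed of vblock_b above 0.5 m/s and contact force between the fingers and vblock_b below 0.01 N) or (linear speed of shaft above 0.5 m/s and contact force between the fingers and shaft below 0.01 N) or (linear speed of stop above 0.5 m/s and contact force between the fingers and stop below 0.01 N) or (linear speed of stand above 0.5 m/s and contact force between the fingers and stand below 0.01 N)).
It also fails if it takes over 128 s, if anything falls off the work surface, if the arm or the gripper's body presses on something with over 40 N, if the wrist force passes 120 N, or if a joint passes its speed limit or range.

## Working session

There is one attempt and no reset: what is moved stays moved. The work goes in short steps, Python scripts to look and compute and a shell command to move; the robot and the scene stay as the last step left them, time stands still between calls to the robot, and variables do not carry over. Pictures are saved under pics/ and viewed, at most 14 in all, crops included, and the job is handed in when it is done.

```bash
mkdir -p pics; ls; cat > h.py <<'E'
import numpy as np, cv2, json
from station import *
def snap(cam,fn=None):
    im=grab_frame(cam)
    if fn: cv2.imwrite('pics/'+fn,cv2.cvtColor(im,cv2.COLOR_RGB2BGR))
    return im
def to_world(cam,px,z):
    c=calibration(cam);E=np.array(c['extrinsics']);R,t=E[:3,:3],E[:3,3]
    d=R.T@np.array([(px[0]-c['cx'])/c['fx'],(px[1]-c['cy'])/c['fy'],1]);o=-R.T@t
    return o+d*(z-o[2])/d[2]
def to_px(cam,p):
    c=calibration(cam);E=np.array(c['extrinsics']);q=E[:3,:3]@np.array(p)+E[:3,3]
    return np.array([c['fx']*q[0]/q[2]+c['cx'],c['fy']*q[1]/q[2]+c['cy']])
E
python3 - <<'E'
from h import *
s=get_state();print(s['t'],s['eef_pos'],s['ee_rot'],s['width'],tip_reach)
for cam in('top','side'):
    snap(cam,cam+'0.png')
    c=calibration(cam);E=np.array(c['extrinsics']);print(cam,c['fx'],-E[:3,:3].T@E[:3,3],E[2,:3])
    for n in['plate','vblock_a','shaft','cradle','stop','stand','big_vblock','ring_gauge','mouse']:
        print(n,[(np.round(r['location']).tolist(),round(r['conf'],2)) for r in mark_of(cam,n)][:5])
E
```

```text
pics
0.0 [ 0.19854223 -0.64467208  0.24461816] [ 3.13992699e+00 -1.45568399e-04 -2.84293538e+00] 0.08776775317218473 0.019
top 480.4946356166692 [4.16929710e-01 5.48770980e-04 1.16968505e+00] [ 0.13682795 -0.01075479 -0.99053644]
plate [([264.0, 189.0], 0.55)]
vblock_a [([391.0, 159.0], 0.73), ([400.0, 199.0], 0.69), ([369.0, 210.0], 0.63), ([434.0, 190.0], 0.63), ([101.0, 254.0], 0.54)]
shaft [([399.0, 277.0], 0.8)]
cradle [([396.0, 277.0], 0.57)]
stop [([154.0, 202.0], 0.62)]
stand [([449.0, 240.0], 0.75)]
big_vblock [([155.0, 273.0], 0.83)]
ring_gauge [([232.0, 284.0], 0.9)]
mouse [([322.0, 285.0], 0.95)]
side 447.1365385466117 [0.35014444 0.79292946 0.99466634] [ 0.15143891 -0.64446625 -0.74948616]
plate [([244.0, 227.0], 0.72)]
vblock_a [([261.0, 372.0], 0.75), ([287.0, 152.0], 0.73), ([254.0, 160.0], 0.58), ([286.0, 175.0], 0.54), ([288.0, 138.0], 0.51)]
shaft [([344.0, 167.0], 0.8), ([284.0, 152.0], 0.63)]
cradle [([338.0, 169.0], 0.53)]
stop [([228.0, 310.0], 0.81)]
stand [([325.0, 138.0], 0.91), ([245.0, 229.0], 0.47)]
big_vblock [([297.0, 326.0], 0.94)]
ring_gauge [([325.0, 270.0], 0.76)]
mouse [([337.0, 210.0], 0.87)]
```

View pics/top0.png

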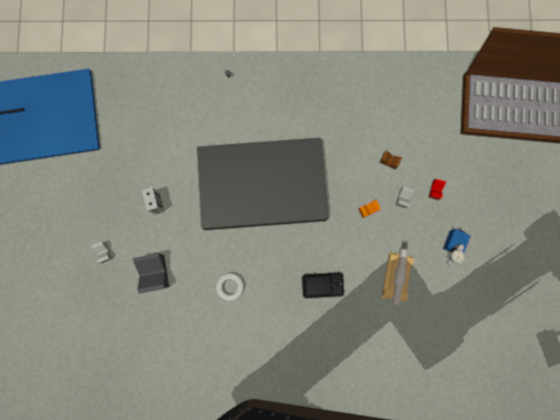

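View pics/side0.png

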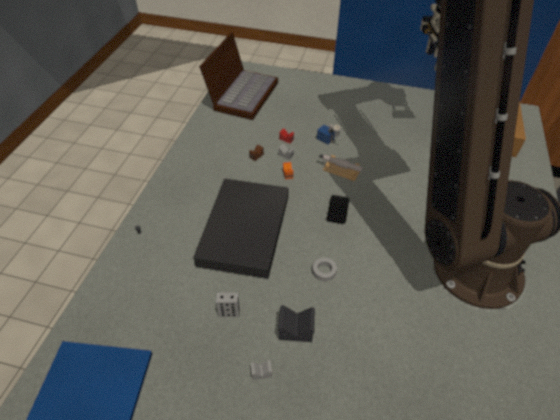

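The two steel V-blocks are at (405,197) and (101,252). The stop is at (152,199), the shaft at (399,275) with its thread pointing up in the image, and the stand at (458,243) with its stylus towards the bottom. The brown, orange and red blocks are look-alikes. Next I rectify patches around these to get positions and angles.

```bash
cat >> h.py <<'E'
def rect(im,cam,c,z,half=.065,N=260):
    # metric patch centred at world c at height z; up=+x, right=-y
    w=[(c[0]+half,c[1]+half),(c[0]+half,c[1]-half),(c[0]-half,c[1]-half),(c[0]-half,c[1]+half)]
    src=np.float32([to_px(cam,(a,b,z)) for a,b in w])
    M=cv2.getPerspectiveTransform(src,np.float32([(0,0),(N,0),(N,N),(0,N)]))
    p=cv2.warpPerspective(im,M,(N,N),flags=cv2.INTER_CUBIC)
    for k in range(0,N,int(round(N*.01/(2*half)))): 
        p[N-3:,k]=(255,255,0);p[k,:3]=(255,255,0)
    p[N//2-6:N//2+6,N//2]=(0,255,0);p[N//2,N//2-6:N//2+6]=(0,255,0)
    return p
E
cat > a.py <<'E'
from h import *
im=snap('top')
L=[((405,197),.032),((101,252),.032),((152,198),.075),((458,243),.042),((399,276),.032),((263,184),.05)]
P=[]
for i,(px,z) in enumerate(L):
    c=np.round(to_world('top',px,z)[:2],3);print(c,z)
    P.append(rect(im,'top',c,z,*((.19,) if i==5 else (.1,) if i==4 else ())))
o=np.vstack([np.hstack(P[:3]),np.hstack(P[3:])])
cv2.imwrite('pics/comp.png',cv2.cvtColor(o,cv2.COLOR_RGB2BGR))
E
python3 a.py
```

```text
[ 0.609 -0.311] 0.032
[0.483 0.412] 0.032
[0.603 0.285] 0.075
[ 0.496 -0.429] 0.042
[ 0.421 -0.289] 0.032
[0.639 0.03 ] 0.05
```

View pics/comp.png

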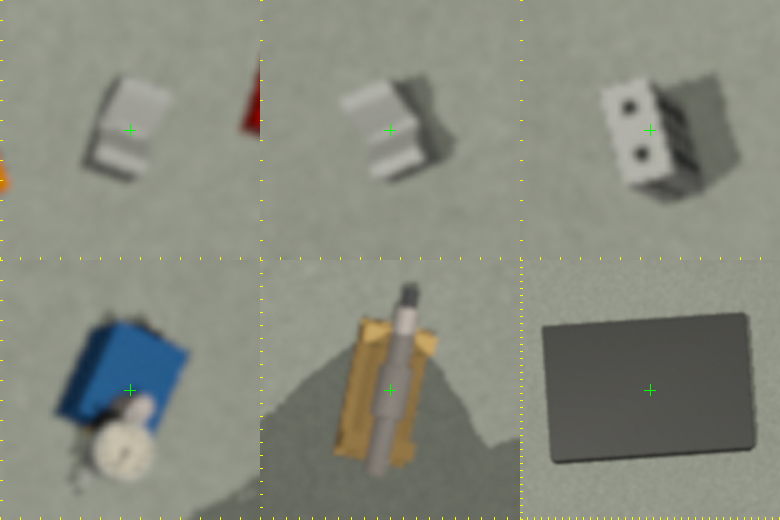

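The patches give positions and yaws. Before moving I overlay these estimates as wireframes to check them.

```bash
cat > b.py <<'E'
from h import *
def wire(c,yaw,b,z0=0):
    a=np.radians(yaw);X=np.array([np.cos(a),np.sin(a)]);Y=np.array([-X[1],X[0]]);x0,x1,y0,y1,za,h=b
    f=lambda x,y,z:(*(np.array(c)+x*X+y*Y),z+z0)
    r=[(x0,y0),(x1,y0),(x1,y1),(x0,y1)]
    return [(f(*r[i],z),f(*r[(i+1)%4],z)) for i in range(4) for z in(za,h)]
EST=dict(v1=((.610,-.3135),-20,(-.022,.022,-.013,.013,0,.032)),v2=((.483,.4155),21,(-.022,.022,-.013,.013,0,.032)),
 stop=((.601,.291),14.5,(-.025,.025,-.0125,.0125,0,.075)),stand=((.494,-.430),-23,(-.025,.025,-.02,.02,0,.042)),
 tip=((.494,-.430),-23,(-.062,-.03,0,.0001,.03,.03)),
 shaft=((.4215,-.290),-10.5,(-.065,.081,-.009,.009,.032,.032)),plate=((.643,.0315),3.9,(-.1,.1,-.15,.15,0,.05)))
if __name__=='__main__':
    rows=[]
    for cam in('top','side'):
        im=snap(cam);P=[]
        big=cv2.resize(im,None,fx=4,fy=4,interpolation=cv2.INTER_CUBIC)
        for n,(c,y,b) in EST.items():
            for p,q in wire(c,y,b): cv2.line(big,*[tuple(int(v*16*4+24) for v in to_px(cam,w)) for w in(p,q)],(0,255,0),1,cv2.LINE_AA,4)
        for n in('v1','v2','stop','stand','shaft','plate'):
            u=to_px(cam,(*EST[n][0],.03))*4
            h=100 if n not in('plate','shaft') else 170 if n=='shaft' else 300
            t=cv2.copyMakeBorder(big,300,300,300,300,cv2.BORDER_CONSTANT);k=(u+300).astype(int)
            P.append(cv2.resize(t[k[1]-h:k[1]+h,k[0]-h:k[0]+h],(266,266)) if cam=='top' else cv2.resize(t[k[1]-h:k[1]+h,k[0]-h:k[0]+h],(266,266)))
        cv2.imwrite(f'pics/ov_{cam}.png',cv2.cvtColor(np.vstack([np.hstack(P[:3]),np.hstack(P[3:])]),cv2.COLOR_RGB2BGR))
E
python3 b.py
```

```text
(no output)
```

View pics/ov_top.png

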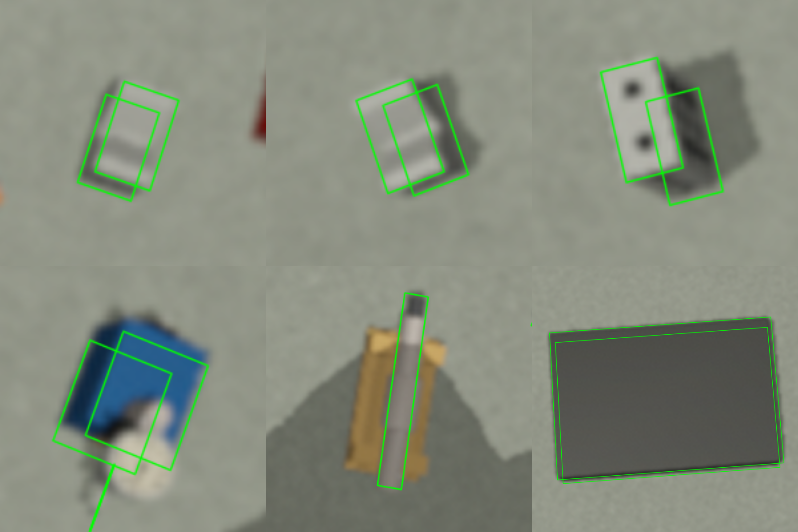

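View pics/ov_side.png

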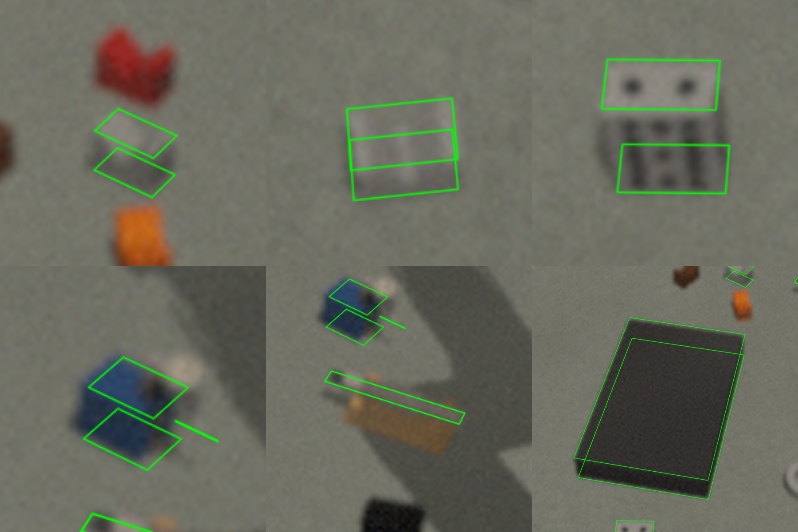

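The wireframes match well; the stand should shift about 5 mm in +x, to (.499,-.432). First move: go to V-block 1.

```bash
R='{"delta_pos":[1,0.8,-0.2],"dr":[0,0,3.8]}'; echo skip >/dev/null
python3 -m handwheel '[{"delta_pos":[1,0.8,-0.2],"dr":[0,0,3.8]},{"delta_pos":[1,0.8,-0.2],"dr":[0,0,3.8]},{"delta_pos":[1,0.8,-0.2],"dr":[0,0,3.8]},{"delta_pos":[1,0.8,-0.2],"dr":[0,0,3.8]},{"delta_pos":[1,0.8,-0.2],"dr":[0,0,3.8]},{"delta_pos":[1,0.8,-0.2],"dr":[0,0,3.8]},{"delta_pos":[1,0.8,-0.2],"dr":[0,0,3.8]}]' -1
python3 -m handwheel '[{"delta_pos":[1,0.8,-0.2],"dr":[0,0,3.8]},{"delta_pos":[1,0.8,-0.2],"dr":[0,0,3.8]},{"delta_pos":[1,0.8,-0.2],"dr":[0,0,3.8]},{"delta_pos":[1,0.8,-0.2],"dr":[0,0,3.8]},{"delta_pos":[1,0.8,-0.2],"dr":[0,0,3.8]},{"delta_pos":[1,0.8,-0.2],"dr":[0,0,3.8]},{"delta_pos":[0.75,0.7,-0.2],"dr":[0,0,3.8]},{"delta_pos":[0,0,0],"dr":[0,0,0]},{"delta_pos":[0,0,0],"dr":[0,0,0]}]'
```

```text
t: 1.85
eef_pos: [0.4098, -0.476, 0.2036]
ee_rot: [-3.141, 0.0, -2.376]
force: [-0.1, -0.5, 0.7]
width: 0.0876
gripper_force: 0.0
t: 2.75
eef_pos: [0.6114, -0.3114, 0.1611]
ee_rot: [3.141, -0.0, -1.913]
force: [-1.1, -0.2, 0.9]
width: 0.0874
gripper_force: 0.0
```

```bash

python3 -m handwheel '[{"delta_pos":[0,-0.05,-1],"dr":[0,0,0]},{"delta_pos":[0,0,-1],"dr":[0,0,0]},{"delta_pos":[0,0,-1],"dr":[0,0,0]},{"delta_pos":[0,0,-0.8],"dr":[0,0,0]},{"delta_pos":[0,0,-0.5],"dr":[0,0,0]},{"delta_pos":[0,0,-0.33],"dr":[0,0,0]},{"delta_pos":[0,0,0],"dr":[0,0,0]},{"delta_pos":[0,0,0],"dr":[0,0,0]}]'
python3 -m handwheel '[{"delta_pos":[0,0,0],"dr":[0,0,0]},{"delta_pos":[0,0,0],"dr":[0,0,0]},{"delta_pos":[0,0,0],"dr":[0,0,0]},{"delta_pos":[0,0,0],"dr":[0,0,0]},{"delta_pos":[0,0,0],"dr":[0,0,0]},{"delta_pos":[0,0,0],"dr":[0,0,0]},{"delta_pos":[0,0,0],"dr":[0,0,0]},{"delta_pos":[0,0,0],"dr":[0,0,0]}]' 1 25
python3 -m handwheel '[{"delta_pos":[0,0,0],"dr":[0,0,0]},{"delta_pos":[0,0,0.5],"dr":[0,0,0]},{"delta_pos":[0,0,0.5],"dr":[0,0,0]},{"delta_pos":[0,0,0],"dr":[0,0,0]}]'
python3 -c "
from h import *
im=snap('top');print(to_px('top',(.61,-.313,.05)))
a=rect(im,'top',(.611,-.313),.06);s=snap('side');u=to_px('side',(.61,-.313,.05)).astype(int)
b=cv2.resize(s[u[1]-40:u[1]+40,u[0]-40:u[0]+40],(260,260))
cv2.imwrite('pics/g1.png',cv2.cvtColor(np.hstack([a,b]),cv2.COLOR_RGB2BGR))"
```

```text
t: 3.55
eef_pos: [0.6117, -0.314, 0.0237]
ee_rot: [-3.14, -0.0, -1.914]
force: [-0.0, -0.5, 0.9]
width: 0.0875
gripper_force: 0.0
t: 4.35
eef_pos: [0.6112, -0.3136, 0.0227]
ee_rot: [-3.142, -0.0, -1.914]
force: [-0.1, 1.1, 1.4]
width: 0.0438
gripper_force: 25.0
t: 4.75
eef_pos: [0.613, -0.3142, 0.0561]
ee_rot: [-3.137, 0.0, -1.914]
force: [1.4, 0.1, -2.4]
width: 0.044
gripper_force: 25.0
[407.83448139 195.27608036]
```

View pics/g1.png

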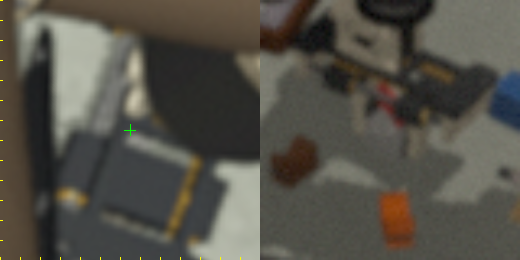

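V-block 1 is held (opening 44 mm, about 2.4 N of weight). I carry it to the right-hand spot (.626,-.012).

```bash

python3 -m handwheel '[{"delta_pos":[0,0,1],"dr":[0,0,0]},{"delta_pos":[0.05,1,1],"dr":[0,0,2.35]},{"delta_pos":[0.05,1,0.5],"dr":[0,0,2.35]},{"delta_pos":[0.05,1,0],"dr":[0,0,2.35]},{"delta_pos":[0.05,1,0],"dr":[0,0,2.35]},{"delta_pos":[0.05,1,0],"dr":[0,0,2.35]},{"delta_pos":[0.05,1,0],"dr":[0,0,2.35]},{"delta_pos":[0.05,1,0],"dr":[0,0,2.35]},{"delta_pos":[0.05,1,0],"dr":[0,0,2.35]},{"delta_pos":[0.05,1,0],"dr":[0,0,2.35]}]'
python3 -m handwheel '[{"delta_pos":[0.05,1,-0.5],"dr":[0,0,2.35]},{"delta_pos":[0,0.05,-0.5],"dr":[0,0,0]},{"delta_pos":[0,0,-0.5],"dr":[0,0,0]},{"delta_pos":[0,0,0],"dr":[0,0,0]},{"delta_pos":[0,0,0],"dr":[0,0,0]}]'
```

```text
t: 5.85
eef_pos: [0.6241, -0.0423, 0.1272]
ee_rot: [3.141, 0.0, -1.544]
force: [-0.7, 0.5, -2.7]
width: 0.0436
gripper_force: 25.0
t: 6.35
eef_pos: [0.6259, -0.0122, 0.0825]
ee_rot: [3.141, -0.0, -1.504]
force: [0.3, -0.5, -2.4]
width: 0.0438
gripper_force: 25.0
```

```bash

python3 -m handwheel '[{"delta_pos":[0,0,-0.2],"dr":[0,0,0]},{"delta_pos":[0,0,-0.06],"dr":[0,0,0]},{"delta_pos":[0,0,0],"dr":[0,0,0]},{"delta_pos":[0,0,0],"dr":[0,0,0]}]'
python3 -m handwheel '[{"delta_pos":[0,0,-0.06],"dr":[0,0,0]},{"delta_pos":[0,0,0],"dr":[0,0,0]},{"delta_pos":[0,0,0],"dr":[0,0,0]}]'
```

```text
t: 6.75
eef_pos: [0.6263, -0.0123, 0.0751]
ee_rot: [-3.141, 0.0, -1.504]
force: [0.6, -0.1, -2.1]
width: 0.0437
gripper_force: 25.0
t: 7.05
eef_pos: [0.6262, -0.0121, 0.0731]
ee_rot: [3.142, -0.0, -1.504]
force: [0.5, -0.2, -1.1]
width: 0.0441
gripper_force: 25.0
```

```bash

python3 -m handwheel '[{"delta_pos":[0,0,-0.04],"dr":[0,0,0]},{"delta_pos":[0,0,0],"dr":[0,0,0]},{"delta_pos":[0,0,0],"dr":[0,0,0]}]'
python3 -m handwheel '[{"delta_pos":[0,0,0],"dr":[0,0,0]},{"delta_pos":[0,0,0],"dr":[0,0,0]},{"delta_pos":[0,0,0],"dr":[0,0,0]},{"delta_pos":[0,0,0],"dr":[0,0,0]},{"delta_pos":[0,0,0.5],"dr":[0,0,0]},{"delta_pos":[0,0,1],"dr":[0,0,0]},{"delta_pos":[0,0,1],"dr":[0,0,0]}]' -0.5
```

```text
t: 7.35
eef_pos: [0.6263, -0.0121, 0.0727]
ee_rot: [-3.141, -0.0, -1.504]
force: [-3.2, 0.6, 5.7]
width: 0.0435
gripper_force: 25.0
t: 8.05
eef_pos: [0.6258, -0.0122, 0.1471]
ee_rot: [3.14, -0.0, -1.504]
force: [0.7, 0.0, -0.3]
width: 0.0656
gripper_force: 0.0
```

```bash

python3 -m handwheel '[{"delta_pos":[-0.32,0.95,0],"dr":[0,0,1.14]},{"delta_pos":[-0.32,0.95,0],"dr":[0,0,1.14]},{"delta_pos":[-0.32,0.95,0],"dr":[0,0,1.14]},{"delta_pos":[-0.32,0.95,0],"dr":[0,0,1.14]},{"delta_pos":[-0.32,0.95,0],"dr":[0,0,1.14]},{"delta_pos":[-0.32,0.95,0],"dr":[0,0,1.14]},{"delta_pos":[-0.32,0.95,0],"dr":[0,0,1.14]},{"delta_pos":[-0.32,0.95,0],"dr":[0,0,1.14]},{"delta_pos":[-0.32,0.95,0],"dr":[0,0,1.14]},{"delta_pos":[-0.32,0.95,0],"dr":[0,0,1.14]}]' -1
python3 -m handwheel '[{"delta_pos":[-0.32,0.95,0],"dr":[0,0,1.14]},{"delta_pos":[-0.32,0.95,0],"dr":[0,0,1.14]},{"delta_pos":[-0.32,0.95,0],"dr":[0,0,1.14]},{"delta_pos":[-0.32,0.95,0],"dr":[0,0,1.14]},{"delta_pos":[-0.28,0.95,-0.5],"dr":[0,0,1.14]},{"delta_pos":[0,0,-1],"dr":[0,0,0]},{"delta_pos":[0,0,0],"dr":[0,0,0]},{"delta_pos":[0,0,0],"dr":[0,0,0]}]'
```

```text
t: 9.05
eef_pos: [0.5297, 0.2741, 0.1469]
ee_rot: [-3.141, 0.0, -1.304]
force: [0.0, -0.2, 0.0]
width: 0.088
gripper_force: 0.0
t: 9.85
eef_pos: [0.4833, 0.4149, 0.1017]
ee_rot: [3.14, -0.001, -1.206]
force: [-0.2, 0.2, 0.7]
width: 0.0874
gripper_force: 0.0
```

```bash

python3 -m handwheel '[{"delta_pos":[0,0,-1],"dr":[0,0,0]},{"delta_pos":[0,0,-1],"dr":[0,0,0]},{"delta_pos":[0,0,-0.4],"dr":[0,0,0]},{"delta_pos":[0,0,-0.25],"dr":[0,0,0]},{"delta_pos":[0,0,0],"dr":[0,0,0]},{"delta_pos":[0,0,0],"dr":[0,0,0]}]'
python3 -m handwheel '[{"delta_pos":[0,0,0],"dr":[0,0,0]},{"delta_pos":[0,0,0],"dr":[0,0,0]},{"delta_pos":[0,0,0],"dr":[0,0,0]},{"delta_pos":[0,0,0],"dr":[0,0,0]},{"delta_pos":[0,0,0],"dr":[0,0,0]},{"delta_pos":[0,0,0],"dr":[0,0,0]},{"delta_pos":[0,0,0],"dr":[0,0,0]},{"delta_pos":[0,0,0],"dr":[0,0,0]},{"delta_pos":[0,0,0.5],"dr":[0,0,0]},{"delta_pos":[0,0,1],"dr":[0,0,0]}]' 1 25
python3 -m handwheel '[{"delta_pos":[0,0,1],"dr":[0,0,0]},{"delta_pos":[0,0,1],"dr":[0,0,0]},{"delta_pos":[0,0,0.5],"dr":[0,0,0]},{"delta_pos":[0,0,0],"dr":[0,0,0]},{"delta_pos":[0,0,0],"dr":[0,0,0]}]'
```

```text
t: 10.45
eef_pos: [0.4841, 0.416, 0.0238]
ee_rot: [-3.14, 0.001, -1.206]
force: [0.7, 0.8, 0.9]
width: 0.0875
gripper_force: 0.0
t: 11.45
eef_pos: [0.4821, 0.4137, 0.0658]
ee_rot: [3.137, -0.003, -1.206]
force: [0.1, 0.4, -2.7]
width: 0.044
gripper_force: 24.7
t: 11.95
eef_pos: [0.483, 0.4151, 0.1424]
ee_rot: [3.141, 0.0, -1.206]
force: [0.1, -0.3, -4.3]
width: 0.0442
gripper_force: 24.7
```

```bash

python3 -m handwheel '[{"delta_pos":[0.38,-0.95,0],"dr":[0,0,-1.42]},{"delta_pos":[0.38,-0.95,0],"dr":[0,0,-1.42]},{"delta_pos":[0.38,-0.95,0],"dr":[0,0,-1.42]},{"delta_pos":[0.38,-0.95,0],"dr":[0,0,-1.42]},{"delta_pos":[0.38,-0.95,0],"dr":[0,0,-1.42]},{"delta_pos":[0.38,-0.95,0],"dr":[0,0,-1.42]},{"delta_pos":[0.38,-0.95,0],"dr":[0,0,-1.42]},{"delta_pos":[0.38,-0.95,0],"dr":[0,0,-1.42]},{"delta_pos":[0.38,-0.95,0],"dr":[0,0,-1.42]},{"delta_pos":[0.38,-0.95,0],"dr":[0,0,-1.42]}]'
python3 -m handwheel '[{"delta_pos":[0.38,-0.95,0],"dr":[0,0,-1.42]},{"delta_pos":[0.38,-0.95,0],"dr":[0,0,-1.42]},{"delta_pos":[0,0,-1],"dr":[0,0,0]},{"delta_pos":[0,0,-0.8],"dr":[0,0,0]},{"delta_pos":[0,0,-0.2],"dr":[0,0,0]},{"delta_pos":[0,0,0],"dr":[0,0,0]},{"delta_pos":[0,0,0],"dr":[0,0,0]}]'
```

```text
t: 12.95
eef_pos: [0.5967, 0.1288, 0.1405]
ee_rot: [3.139, -0.001, -1.455]
force: [-0.1, 0.5, -2.4]
width: 0.044
gripper_force: 24.7
t: 13.65
eef_pos: [0.6206, 0.0737, 0.0828]
ee_rot: [-3.141, -0.0, -1.502]
force: [0.2, -0.2, -0.9]
width: 0.0441
gripper_force: 24.7
```

```bash

python3 -m handwheel '[{"delta_pos":[0,-0.03,-0.2],"dr":[0,0,0]},{"delta_pos":[0,0,-0.1],"dr":[0,0,0]},{"delta_pos":[0,0,-0.03],"dr":[0,0,0]},{"delta_pos":[0,0,0],"dr":[0,0,0]},{"delta_pos":[0,0,0],"dr":[0,0,0]}]'
python3 -m handwheel '[{"delta_pos":[0,0,-0.03],"dr":[0,0,0]},{"delta_pos":[0,0,0],"dr":[0,0,0]},{"delta_pos":[0,0,0],"dr":[0,0,0]}]'
```

```text
t: 14.15
eef_pos: [0.6203, 0.0726, 0.0727]
ee_rot: [-3.141, 0.0, -1.503]
force: [-1.3, 0.3, -2.0]
width: 0.0442
gripper_force: 24.7
t: 14.45
eef_pos: [0.6204, 0.0726, 0.0723]
ee_rot: [-3.141, 0.0, -1.503]
force: [-3.0, 0.9, 6.4]
width: 0.0442
gripper_force: 24.7
```

```bash

python3 -m handwheel '[{"delta_pos":[0,0,0],"dr":[0,0,0]},{"delta_pos":[0,0,0],"dr":[0,0,0]},{"delta_pos":[0,0,0],"dr":[0,0,0]},{"delta_pos":[0,0,0],"dr":[0,0,0]},{"delta_pos":[0,0,0.5],"dr":[0,0,0]},{"delta_pos":[0,0,1],"dr":[0,0,0]},{"delta_pos":[0,0,1],"dr":[0,0,0]}]' -0.5
python3 -m handwheel '[{"delta_pos":[-0.51,-0.92,0],"dr":[0,0,5.8]},{"delta_pos":[-0.51,-0.92,0],"dr":[0,0,5.8]},{"delta_pos":[-0.51,-0.92,0],"dr":[0,0,5.8]},{"delta_pos":[-0.51,-0.92,0],"dr":[0,0,5.8]},{"delta_pos":[-0.51,-0.92,0],"dr":[0,0,5.8]},{"delta_pos":[-0.51,-0.92,0],"dr":[0,0,5.8]},{"delta_pos":[-0.51,-0.92,0],"dr":[0,0,5.8]},{"delta_pos":[-0.51,-0.92,0],"dr":[0,0,5.8]}]' -1
python3 -m handwheel '[{"delta_pos":[-0.51,-0.92,0],"dr":[0,0,5.8]},{"delta_pos":[-0.51,-0.92,0],"dr":[0,0,5.8]},{"delta_pos":[-0.51,-0.92,0],"dr":[0,0,5.8]},{"delta_pos":[-0.51,-0.92,0],"dr":[0,0,5.8]},{"delta_pos":[-0.5,-0.92,0],"dr":[0,0,5.8]},{"delta_pos":[0,0,0],"dr":[0,0,0]},{"delta_pos":[0,0,0],"dr":[0,0,0]}]'
python3 -c "
from h import *
print(get_state()['q'])
im=snap('top','p1.png');print([(np.round(r['location'],1),to_world('top',r['location'],.05)) for r in mark_of('top','vblock_a')])
a=rect(im,'top',(.623,.03),.082);b=rect(im,'top',(.42,-.29),.045)
s=snap('side');u=to_px('side',(.42,-.29,.05)).astype(int)
c=cv2.resize(s[u[1]-50:u[1]+50,u[0]-50:u[0]+50],(260,260))
cv2.imwrite('pics/p1c.png',cv2.cvtColor(np.hstack([a,b,c]),cv2.COLOR_RGB2BGR))"
```

```text
t: 15.15
eef_pos: [0.6198, 0.0723, 0.1467]
ee_rot: [3.14, -0.001, -1.503]
force: [0.4, -0.5, -0.1]
width: 0.066
gripper_force: 0.0
t: 15.95
eef_pos: [0.4971, -0.1493, 0.1467]
ee_rot: [-3.141, -0.0, -0.689]
force: [1.5, -0.8, 0.3]
width: 0.0876
gripper_force: 0.0
t: 16.65
eef_pos: [0.4213, -0.2868, 0.1466]
ee_rot: [-3.142, -0.0, -0.19]
force: [1.1, 0.0, -0.6]
width: 0.0874
gripper_force: 0.0
[-2.11891900e-01  1.78275134e-01 -4.84528058e-01 -2.03968603e-05
 -9.07806690e-01  1.59272433e+00]
[(array([432.3, 191.7]), array([ 0.61820961, -0.37161663,  0.05      ])), (array([277. , 187.4]), array([ 0.63105883, -0.00305124,  0.05      ])), (array([368.4, 206.9]), array([ 0.58281542, -0.2184279 ,  0.05      ])), (array([390.5, 162.3]), array([ 0.69028942, -0.27501121,  0.05      ])), (array([242.7, 193.7]), array([0.616464  , 0.07811894, 0.05      ]))]
```

View pics/p1c.png

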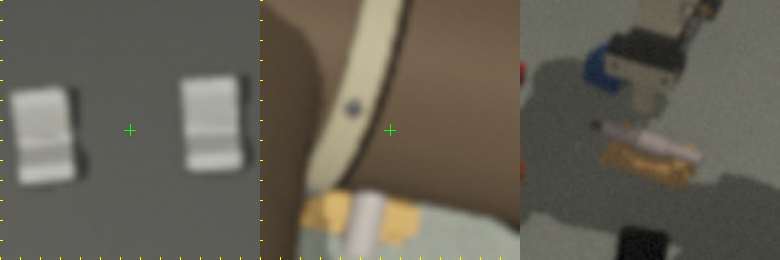

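V-blocks stand at about (43,137) and (212,125) in the patch, i.e. 85 mm apart and within 1 mm of plan. The shaft agrees with the TCP position. I descend and grip the thick middle.

```bash

python3 -m handwheel '[{"delta_pos":[0,0,-1],"dr":[0,0,0]},{"delta_pos":[0,0,-1],"dr":[0,0,0]},{"delta_pos":[0,0,-1],"dr":[0,0,0]},{"delta_pos":[0,0,-0.4],"dr":[0,0,0]},{"delta_pos":[0,0,-0.4],"dr":[0,0,0]},{"delta_pos":[0,0,0],"dr":[0,0,0]},{"delta_pos":[0,0,0],"dr":[0,0,0]}]'
python3 -m handwheel '[{"delta_pos":[0,0,0],"dr":[0,0,0]},{"delta_pos":[0,0,0],"dr":[0,0,0]},{"delta_pos":[0,0,0],"dr":[0,0,0]},{"delta_pos":[0,0,0],"dr":[0,0,0]},{"delta_pos":[0,0,0],"dr":[0,0,0]},{"delta_pos":[0,0,0],"dr":[0,0,0]},{"delta_pos":[0,0,0],"dr":[0,0,0]},{"delta_pos":[0,0,0],"dr":[0,0,0]},{"delta_pos":[0,0,0],"dr":[0,0,0]},{"delta_pos":[0,0,0],"dr":[0,0,0]}]' 1 35
```

```text
t: 17.5
eef_pos: [0.4223, -0.2863, 0.0332]
ee_rot: [3.141, -0.001, -0.187]
force: [0.3, 0.5, 0.1]
width: 0.0877
gripper_force: 0.0
t: 18.5
eef_pos: [0.4214, -0.2882, 0.0337]
ee_rot: [3.139, -0.0, -0.186]
force: [-5.9, -12.9, 10.7]
width: 0.0256
gripper_force: 35.0
```

```bash

python3 -m handwheel '[{"delta_pos":[0,-0.05,0],"dr":[0,0,0]},{"delta_pos":[0,0,0.1],"dr":[0,0,0]},{"delta_pos":[0,0,0.4],"dr":[0,0,0]},{"delta_pos":[0,0,0.7],"dr":[0,0,0]},{"delta_pos":[0,0,1],"dr":[0,0,0]},{"delta_pos":[0,0,1],"dr":[0,0,0]},{"delta_pos":[0,0,0.5],"dr":[0,0,0]},{"delta_pos":[0,0,0],"dr":[0,0,0]},{"delta_pos":[0,0,0],"dr":[0,0,0]}]'
```

```text
t: 19.4
eef_pos: [0.4212, -0.2873, 0.1433]
ee_rot: [-3.141, -0.0, -0.187]
force: [-0.1, 0.6, -3.6]
width: 0.0251
gripper_force: 35.0
```

```bash

python3 -m handwheel '[{"delta_pos":[0.61,0.965,0],"dr":[0,0,-6.84]},{"delta_pos":[0.61,0.965,0],"dr":[0,0,-6.84]},{"delta_pos":[0.61,0.965,0],"dr":[0,0,-6.84]},{"delta_pos":[0.61,0.965,0],"dr":[0,0,-6.84]},{"delta_pos":[0.61,0.965,0],"dr":[0,0,-6.84]},{"delta_pos":[0.61,0.965,0],"dr":[0,0,-6.84]},{"delta_pos":[0.61,0.965,0],"dr":[0,0,-6.84]},{"delta_pos":[0.61,0.965,0],"dr":[0,0,-6.84]},{"delta_pos":[0.61,0.965,0],"dr":[0,0,-6.84]},{"delta_pos":[0.61,0.965,0],"dr":[0,0,-6.84]}]'
python3 -m handwheel '[{"delta_pos":[0.61,0.965,0],"dr":[0,0,-6.84]},{"delta_pos":[0,0,0],"dr":[0,0,0]},{"delta_pos":[0,0,0],"dr":[0,0,0]},{"delta_pos":[0,0,0],"dr":[0,0,0]}]'
python3 -c "
from h import *
p=np.array(get_state()['eef_pos']);O=[]
d=np.array([np.sin(np.radians(4)),-np.cos(np.radians(4)),0])
for cam in('top','side'):
    im=snap(cam);u=to_px(cam,p).astype(int);h=55
    t=cv2.resize(im[u[1]-h:u[1]+h,u[0]-h:u[0]+h],(390,390),interpolation=cv2.INTER_CUBIC)
    for s in(-.065,-.02,.02,.065,.081):
        v=(to_px(cam,p+s*d)-u+h+.5)*390/110; cv2.circle(t,tuple(int(a) for a in v),3,(0,255,0),-1)
    O.append(t)
cv2.imwrite('pics/p2.png',cv2.cvtColor(np.hstack(O),cv2.COLOR_RGB2BGR))"
```

```text
t: 20.4
eef_pos: [0.604, 0.003, 0.1415]
ee_rot: [3.138, -0.0, -1.386]
force: [0.5, 0.2, -2.6]
width: 0.025
gripper_force: 35.0
t: 20.8
eef_pos: [0.6217, 0.0302, 0.1421]
ee_rot: [3.139, -0.001, -1.5]
force: [0.1, 0.2, -3.1]
width: 0.0249
gripper_force: 35.0
```

View pics/p2.png

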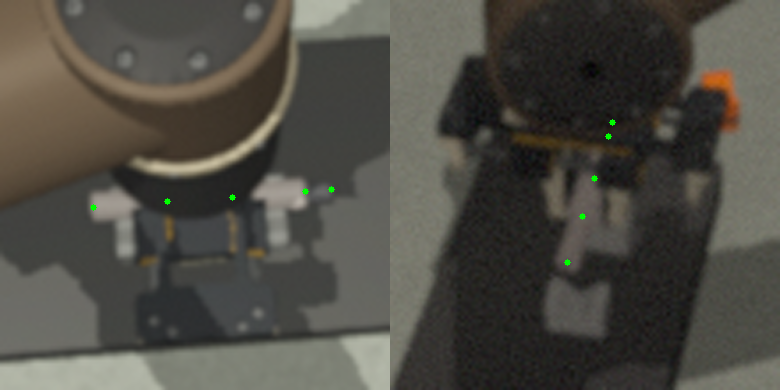

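Dots and shaft ends coincide in both views (plain end at (91,207), seat end at (305,190)), so the shaft is centred in the grip with its thread to the right. I lower it into the Vs.

```bash

python3 -m handwheel '[{"delta_pos":[0.02,0.03,-0.5],"dr":[0,0,0]},{"delta_pos":[0,0,-0.6],"dr":[0,0,0]},{"delta_pos":[0,0,-0.4],"dr":[0,0,0]},{"delta_pos":[0,0,-0.2],"dr":[0,0,0]},{"delta_pos":[0,0,-0.15],"dr":[0,0,0]},{"delta_pos":[0,0,0],"dr":[0,0,0]},{"delta_pos":[0,0,0],"dr":[0,0,0]}]'
python3 -m handwheel '[{"delta_pos":[0,0,-0.1],"dr":[0,0,0]},{"delta_pos":[0,0,0],"dr":[0,0,0]},{"delta_pos":[0,0,0],"dr":[0,0,0]}]'
```

```text
t: 21.6
eef_pos: [0.6239, 0.0316, 0.0886]
ee_rot: [-3.141, 0.0, -1.5]
force: [-0.4, -1.0, -2.6]
width: 0.0253
gripper_force: 35.0
t: 21.9
eef_pos: [0.6235, 0.0316, 0.0852]
ee_rot: [-3.141, 0.0, -1.5]
force: [0.5, -0.1, -2.5]
width: 0.025
gripper_force: 35.0
```

```bash

python3 -m handwheel '[{"delta_pos":[-0.02,0,-0.06],"dr":[0,0,0]},{"delta_pos":[0,0,0],"dr":[0,0,0]},{"delta_pos":[0,0,0],"dr":[0,0,0]}]'
python3 -m handwheel '[{"delta_pos":[0,0,-0.05],"dr":[0,0,0]},{"delta_pos":[0,0,0],"dr":[0,0,0]},{"delta_pos":[0,0,0],"dr":[0,0,0]}]'
```

```text
t: 22.2
eef_pos: [0.6228, 0.0316, 0.0832]
ee_rot: [3.141, -0.0, -1.5]
force: [-0.2, 0.6, -3.3]
width: 0.025
gripper_force: 35.0
t: 22.5
eef_pos: [0.623, 0.0316, 0.0818]
ee_rot: [-3.141, -0.0, -1.5]
force: [-0.3, -0.0, -3.3]
width: 0.0251
gripper_force: 35.0
```

```bash

python3 -m handwheel '[{"delta_pos":[0,0,-0.04],"dr":[0,0,0]},{"delta_pos":[0,0,0],"dr":[0,0,0]},{"delta_pos":[0,0,0],"dr":[0,0,0]}]'
python3 -m handwheel '[{"delta_pos":[0,0,-0.04],"dr":[0,0,0]},{"delta_pos":[0,0,0],"dr":[0,0,0]},{"delta_pos":[0,0,0],"dr":[0,0,0]}]'
```

```text
t: 22.8
eef_pos: [0.6234, 0.0316, 0.0812]
ee_rot: [-3.14, -0.0, -1.5]
force: [-0.2, 0.9, 3.9]
width: 0.0251
gripper_force: 35.0
t: 23.1
eef_pos: [0.6234, 0.0316, 0.0811]
ee_rot: [-3.14, -0.0, -1.5]
force: [-3.9, 0.8, 12.2]
width: 0.0254
gripper_force: 35.0
```

```bash

python3 -m handwheel '[{"delta_pos":[0,0,0],"dr":[0,0,0]},{"delta_pos":[0,0,0],"dr":[0,0,0]},{"delta_pos":[0,0,0],"dr":[0,0,0]},{"delta_pos":[0,0,0],"dr":[0,0,0]},{"delta_pos":[0,0,0.5],"dr":[0,0,0]},{"delta_pos":[0,0,1],"dr":[0,0,0]},{"delta_pos":[0,0,1],"dr":[0,0,0]}]' -0.2
python3 -m handwheel '[{"delta_pos":[-0.25,-0.97,0],"dr":[0,0,3.93]},{"delta_pos":[-0.25,-0.97,0],"dr":[0,0,3.93]},{"delta_pos":[-0.25,-0.97,0],"dr":[0,0,3.93]},{"delta_pos":[-0.25,-0.97,0],"dr":[0,0,3.93]},{"delta_pos":[-0.25,-0.97,0],"dr":[0,0,3.93]},{"delta_pos":[-0.25,-0.97,0],"dr":[0,0,3.93]},{"delta_pos":[-0.25,-0.97,0],"dr":[0,0,3.93]},{"delta_pos":[-0.25,-0.97,0],"dr":[0,0,3.93]}]' -1
python3 -m handwheel '[{"delta_pos":[-0.25,-0.97,0],"dr":[0,0,3.93]},{"delta_pos":[-0.25,-0.97,0],"dr":[0,0,3.93]},{"delta_pos":[-0.25,-0.97,0],"dr":[0,0,3.93]},{"delta_pos":[-0.25,-0.97,0],"dr":[0,0,3.93]},{"delta_pos":[-0.25,-0.97,0],"dr":[0,0,3.93]},{"delta_pos":[-0.25,-0.97,0],"dr":[0,0,3.93]},{"delta_pos":[-0.25,-0.97,0],"dr":[0,0,3.93]},{"delta_pos":[-0.25,-0.97,0],"dr":[0,0,3.93]},{"delta_pos":[0,0,0],"dr":[0,0,0]},{"delta_pos":[0,0,0],"dr":[0,0,0]}]'
python3 -c "
from h import *
im=snap('top')
a=rect(im,'top',(.623,.03),.08,.1,390)
s=snap('side');u=to_px('side',(.49,-.43,.05)).astype(int)
c=cv2.resize(s[u[1]-50:u[1]+50,u[0]-50:u[0]+50],(390,390))
cv2.imwrite('pics/p3.png',cv2.cvtColor(np.hstack([a,c]),cv2.COLOR_RGB2BGR))"
```

```text
t: 23.8
eef_pos: [0.6224, 0.0314, 0.1544]
ee_rot: [3.14, -0.001, -1.5]
force: [0.6, 1.0, -0.2]
width: 0.0527
gripper_force: 0.0
t: 24.6
eef_pos: [0.5624, -0.2023, 0.1542]
ee_rot: [3.141, 0.0, -0.949]
force: [-0.2, 0.1, 0.1]
width: 0.0877
gripper_force: 0.0
t: 25.6
eef_pos: [0.5023, -0.4345, 0.1537]
ee_rot: [-3.141, 0.001, -0.405]
force: [0.2, -0.5, -0.1]
width: 0.0875
gripper_force: 0.0
```

View pics/p3.png

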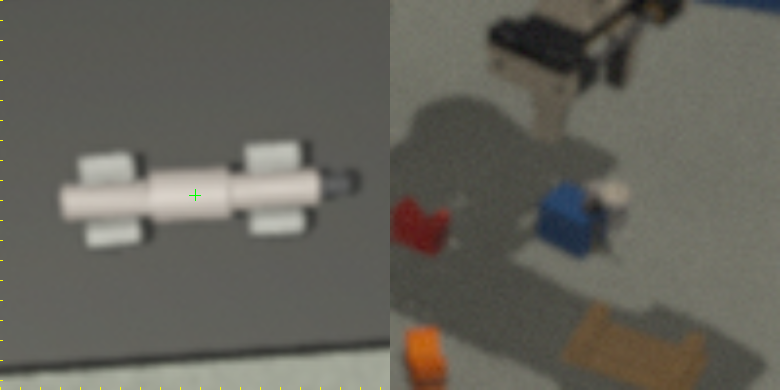

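The shaft is seated: V-blocks at (110,200) and (275,188), thick middle centred near (190,194), thread to the right. I descend on the stand, keeping the gripper body above the dial.

```bash

python3 -m handwheel '[{"delta_pos":[0,0,-1],"dr":[0,0,0]},{"delta_pos":[0,0,-1],"dr":[0,0,0]},{"delta_pos":[0,0,-1],"dr":[0,0,0]},{"delta_pos":[0,0,-0.7],"dr":[0,0,0]},{"delta_pos":[0,0,-0.4],"dr":[0,0,0]},{"delta_pos":[0,0,0],"dr":[0,0,0]},{"delta_pos":[0,0,0],"dr":[0,0,0]}]'
python3 -m handwheel '[{"delta_pos":[0,0,0],"dr":[0,0,0]},{"delta_pos":[0,0,0],"dr":[0,0,0]},{"delta_pos":[0,0,0],"dr":[0,0,0]},{"delta_pos":[0,0,0],"dr":[0,0,0]},{"delta_pos":[0,0,0],"dr":[0,0,0]},{"delta_pos":[0,0,0],"dr":[0,0,0]},{"delta_pos":[0,0,0],"dr":[0,0,0]},{"delta_pos":[0,0,0],"dr":[0,0,0]},{"delta_pos":[0,0,0],"dr":[0,0,0]},{"delta_pos":[0,0,0],"dr":[0,0,0]}]' 1 45
python3 -m handwheel '[{"delta_pos":[0,0,0.3],"dr":[0,0,0]},{"delta_pos":[0,0,0.5],"dr":[0,0,0]},{"delta_pos":[0,0,0],"dr":[0,0,0]},{"delta_pos":[0,0,0],"dr":[0,0,0]}]'
```

```text
t: 26.4
eef_pos: [0.5037, -0.434, 0.0322]
ee_rot: [3.141, -0.001, -0.402]
force: [0.1, -0.7, 0.5]
width: 0.0878
gripper_force: 0.0
t: 27.4
eef_pos: [0.5029, -0.4339, 0.0314]
ee_rot: [-3.141, 0.0, -0.403]
force: [-0.0, 2.7, 1.9]
width: 0.0396
gripper_force: 45.0
t: 27.8
eef_pos: [0.5031, -0.4342, 0.0561]
ee_rot: [-3.142, -0.001, -0.403]
force: [-0.1, -0.4, -6.0]
width: 0.04
gripper_force: 45.0
```

```bash

python3 -m handwheel '[{"delta_pos":[0,0,1],"dr":[0,0,0]},{"delta_pos":[0,0,1],"dr":[0,0,0]},{"delta_pos":[0.43,0.98,1],"dr":[0,0,1.69]},{"delta_pos":[0.43,0.98,0.3],"dr":[0,0,1.69]},{"delta_pos":[0.43,0.98,0],"dr":[0,0,1.69]},{"delta_pos":[0.43,0.98,0],"dr":[0,0,1.69]},{"delta_pos":[0.43,0.98,0],"dr":[0,0,1.69]},{"delta_pos":[0.43,0.98,0],"dr":[0,0,1.69]},{"delta_pos":[0.43,0.98,0],"dr":[0,0,1.69]},{"delta_pos":[0.43,0.98,0],"dr":[0,0,1.69]}]'
python3 -m handwheel '[{"delta_pos":[0.43,0.98,0],"dr":[0,0,1.69]},{"delta_pos":[0.43,0.98,0],"dr":[0,0,1.69]},{"delta_pos":[0.43,0.98,0],"dr":[0,0,1.69]},{"delta_pos":[0.43,0.98,0],"dr":[0,0,1.69]},{"delta_pos":[0.43,0.98,0],"dr":[0,0,1.69]},{"delta_pos":[0.43,0.98,0],"dr":[0,0,1.69]},{"delta_pos":[0.43,0.98,0],"dr":[0,0,1.69]},{"delta_pos":[0.43,0.98,0],"dr":[0,0,1.69]},{"delta_pos":[0,0,0],"dr":[0,0,0]},{"delta_pos":[0,0,0],"dr":[0,0,0]}]'
cat > c.py <<'E'
from h import *
import sys
from b import wire
p=np.array(get_state()['eef_pos']);off=float(sys.argv[1]);yaw=float(get_state()['ee_rot'][2]);zo=p[2]-.0313
c=p[:2]-off*np.array([np.cos(yaw),np.sin(yaw)]);O=[];Y=np.degrees(yaw)
for cam in('top','side'):
    im=snap(cam);u=to_px(cam,(*c,zo+.03)).astype(int);h=50;x0,y0=np.clip(u-h,0,(560-2*h,420-2*h));K=3.9
    t=cv2.resize(im[y0:y0+2*h,x0:x0+2*h],(390,390),interpolation=cv2.INTER_CUBIC)
    for b in((-.025,.025,-.02,.02,0,.042),(-.062,-.05,0,.0001,.03,.03)):
        for q,r in wire(c,Y,b,zo): cv2.line(t,*[tuple(int(v) for v in (to_px(cam,w)-(x0,y0)+.5)*K) for w in(q,r)],(0,255,0),1)
    a=np.radians(4);ax=[np.array([.6235,.032,.0797])+s*np.array([np.sin(a),-np.cos(a),0]) for s in(-.065,.081)]
    cv2.line(t,*[tuple(int(v) for v in (to_px(cam,w)-(x0,y0)+.5)*K) for w in ax],(255,255,0),1)
    O.append(t)
cv2.imwrite('pics/'+sys.argv[2],cv2.cvtColor(np.hstack(O),cv2.COLOR_RGB2BGR))
E
python3 c.py 0.0045 s1.png
```

```text
t: 28.8
eef_pos: [0.606, -0.1975, 0.1538]
ee_rot: [-3.141, 0.001, -0.166]
force: [0.4, 0.0, -5.4]
width: 0.0397
gripper_force: 45.0
t: 29.8
eef_pos: [0.7087, 0.0372, 0.1531]
ee_rot: [3.141, 0.002, 0.07]
force: [-0.7, 0.3, -5.5]
width: 0.0396
gripper_force: 45.0
```

View pics/s1.png

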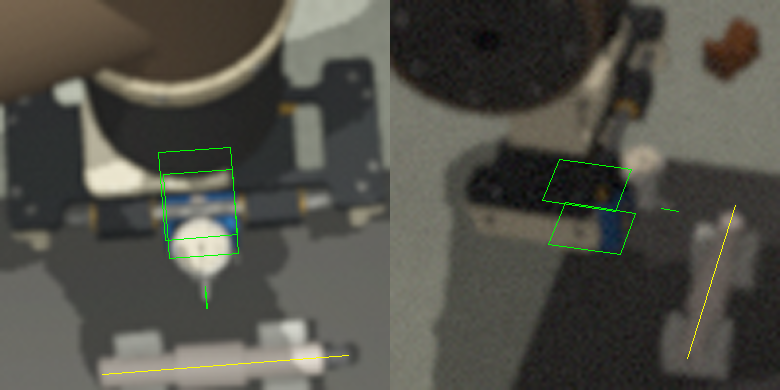

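The base wireframe matches in both views. In the top view the visible tip, about (206,290), lies in line with the shaft's middle at (210,365). I lower the stand.

```bash

python3 -m handwheel '[{"delta_pos":[0.03,0.02,-0.6],"dr":[0,0,0]},{"delta_pos":[0,0,-0.7],"dr":[0,0,0]},{"delta_pos":[0,0,-0.5],"dr":[0,0,0]},{"delta_pos":[0,0,-0.25],"dr":[0,0,0]},{"delta_pos":[0,0,-0.1],"dr":[0,0,0]},{"delta_pos":[0,0,0],"dr":[0,0,0]},{"delta_pos":[0,0,0],"dr":[0,0,0]}]'
python3 -m handwheel '[{"delta_pos":[0,0,-0.1],"dr":[0,0,0]},{"delta_pos":[0,0,-0.08],"dr":[0,0,0]},{"delta_pos":[0,0,0],"dr":[0,0,0]},{"delta_pos":[0,0,0],"dr":[0,0,0]}]'
```

```text
t: 30.6
eef_pos: [0.7108, 0.037, 0.0908]
ee_rot: [-3.142, -0.001, 0.069]
force: [-0.6, 0.4, -4.8]
width: 0.0398
gripper_force: 45.0
t: 31.0
eef_pos: [0.7101, 0.037, 0.0844]
ee_rot: [3.142, 0.0, 0.069]
force: [0.6, 0.4, -5.7]
width: 0.0398
gripper_force: 45.0
```

```bash

python3 -m handwheel '[{"delta_pos":[0,0,-0.06],"dr":[0,0,0]},{"delta_pos":[0,0,0],"dr":[0,0,0]},{"delta_pos":[0,0,0],"dr":[0,0,0]}]'
python3 -m handwheel '[{"delta_pos":[0,0,-0.04],"dr":[0,0,0]},{"delta_pos":[0,0,0],"dr":[0,0,0]},{"delta_pos":[0,0,0],"dr":[0,0,0]}]'
```

```text
t: 31.3
eef_pos: [0.7101, 0.037, 0.0826]
ee_rot: [3.142, 0.0, 0.069]
force: [-0.5, -0.1, -6.4]
width: 0.0396
gripper_force: 45.0
t: 31.6
eef_pos: [0.7102, 0.037, 0.0814]
ee_rot: [3.142, 0.0, 0.069]
force: [1.2, -0.5, -5.0]
width: 0.0397
gripper_force: 45.0
```

```bash
python3 c.py 0.0045 s2.png
```

```text
(no output)
```

View pics/s2.png

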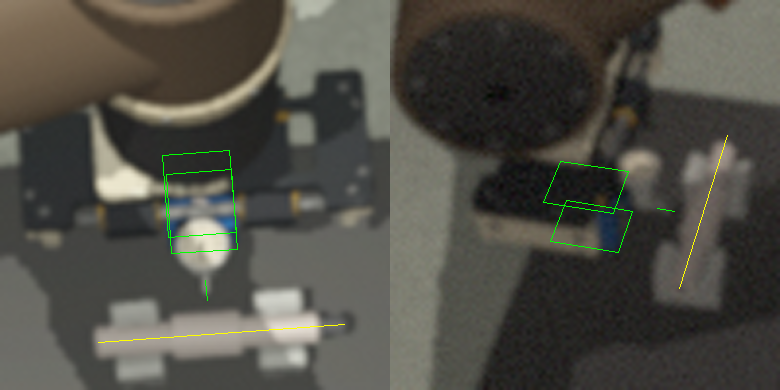

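The tip at about (207,297) is some 7 mm short of the thick middle's edge (row 312) and centred on it. I press lightly, release, rise and go to the stop.

```bash

python3 -m handwheel '[{"delta_pos":[0,0,-0.04],"dr":[0,0,0]},{"delta_pos":[0,0,0],"dr":[0,0,0]},{"delta_pos":[0,0,0],"dr":[0,0,0]}]'
python3 -m handwheel '[{"delta_pos":[0,0,0],"dr":[0,0,0]},{"delta_pos":[0,0,0],"dr":[0,0,0]},{"delta_pos":[0,0,0],"dr":[0,0,0]},{"delta_pos":[0,0,0],"dr":[0,0,0]},{"delta_pos":[0,0,0.4],"dr":[0,0,0]},{"delta_pos":[0,0,1],"dr":[0,0,0]},{"delta_pos":[0,0,1],"dr":[0,0,0]},{"delta_pos":[0,0,1],"dr":[0,0,0]}]' -0.3
python3 -m handwheel '[{"delta_pos":[-0.36,0.85,0],"dr":[0,0,-7.95]},{"delta_pos":[-0.36,0.85,0],"dr":[0,0,-7.95]},{"delta_pos":[-0.36,0.85,0],"dr":[0,0,-7.95]},{"delta_pos":[-0.36,0.85,0],"dr":[0,0,-7.95]},{"delta_pos":[-0.36,0.85,0],"dr":[0,0,-7.95]},{"delta_pos":[-0.36,0.85,0],"dr":[0,0,-7.95]},{"delta_pos":[-0.36,0.85,0],"dr":[0,0,-7.95]},{"delta_pos":[-0.36,0.85,0],"dr":[0,0,-7.95]},{"delta_pos":[-0.36,0.85,0],"dr":[0,0,-7.95]},{"delta_pos":[-0.36,0.85,0],"dr":[0,0,-7.95]}]' -1
python3 -m handwheel '[{"delta_pos":[0,0,0],"dr":[0,0,0]},{"delta_pos":[0,0,0],"dr":[0,0,0]}]'
```

```text
t: 32.0
eef_pos: [0.7103, 0.0369, 0.0814]
ee_rot: [3.141, -0.001, 0.069]
force: [-6.2, 0.3, 5.3]
width: 0.0394
gripper_force: 45.0
t: 32.8
eef_pos: [0.7103, 0.0369, 0.1843]
ee_rot: [3.141, -0.001, 0.069]
force: [0.3, 0.4, 0.3]
width: 0.0566
gripper_force: 0.0
t: 33.8
eef_pos: [0.6019, 0.2931, 0.1834]
ee_rot: [-3.14, 0.0, -1.324]
force: [-0.6, -0.4, -0.4]
width: 0.0874
gripper_force: 0.0
t: 34.0
eef_pos: [0.6021, 0.2926, 0.1831]
ee_rot: [-3.141, 0.0, -1.315]
force: [-0.2, -0.4, 1.0]
width: 0.0878
gripper_force: 0.0
```

```bash

python3 -m handwheel '[{"delta_pos":[0,-0.05,-1],"dr":[0,0,0]},{"delta_pos":[0,0,-1],"dr":[0,0,0]},{"delta_pos":[0,0,-1],"dr":[0,0,0]},{"delta_pos":[0,0,-1],"dr":[0,0,0]},{"delta_pos":[0,0,-0.6],"dr":[0,0,0]},{"delta_pos":[0,0,0],"dr":[0,0,0]},{"delta_pos":[0,0,0],"dr":[0,0,0]}]'
python3 -m handwheel '[{"delta_pos":[0,0,0],"dr":[0,0,0]},{"delta_pos":[0,0,0],"dr":[0,0,0]},{"delta_pos":[0,0,0],"dr":[0,0,0]},{"delta_pos":[0,0,0],"dr":[0,0,0]},{"delta_pos":[0,0,0],"dr":[0,0,0]},{"delta_pos":[0,0,0],"dr":[0,0,0]},{"delta_pos":[0,0,0],"dr":[0,0,0]},{"delta_pos":[0,0,0],"dr":[0,0,0]},{"delta_pos":[0,0,0],"dr":[0,0,0]}]' 1 45
python3 -m handwheel '[{"delta_pos":[0,0,0.3],"dr":[0,0,0]},{"delta_pos":[0,0,1],"dr":[0,0,0]},{"delta_pos":[0,0,1],"dr":[0,0,0]},{"delta_pos":[0,0,1],"dr":[0,0,0]},{"delta_pos":[0,0,0.5],"dr":[0,0,0]},{"delta_pos":[0,0,0],"dr":[0,0,0]},{"delta_pos":[0,0,0],"dr":[0,0,0]}]'
```

```text
t: 34.7
eef_pos: [0.6029, 0.2899, 0.0448]
ee_rot: [-3.141, -0.0, -1.318]
force: [-0.2, 0.8, 0.6]
width: 0.0879
gripper_force: 0.0
t: 35.6
eef_pos: [0.6024, 0.2906, 0.0446]
ee_rot: [-3.141, 0.0, -1.318]
force: [-0.8, 0.0, 4.1]
width: 0.0498
gripper_force: 45.0
t: 36.3
eef_pos: [0.6012, 0.29, 0.1568]
ee_rot: [3.139, -0.0, -1.319]
force: [-1.0, -0.6, -6.0]
width: 0.05
gripper_force: 45.0
```

```bash

python3 -m handwheel '[{"delta_pos":[0.09,-0.9,0],"dr":[0,0,-1.77]},{"delta_pos":[0.09,-0.9,0],"dr":[0,0,-1.77]},{"delta_pos":[0.09,-0.9,0],"dr":[0,0,-1.77]},{"delta_pos":[0.09,-0.9,0],"dr":[0,0,-1.77]},{"delta_pos":[0.09,-0.9,0],"dr":[0,0,-1.77]},{"delta_pos":[0.09,-0.9,0],"dr":[0,0,-1.77]},{"delta_pos":[0,0,-0.5],"dr":[0,0,0]},{"delta_pos":[0,0,0],"dr":[0,0,0]},{"delta_pos":[0,0,0],"dr":[0,0,0]}]'
cat > d.py <<'E'
from h import *
import sys
from b import wire
s=get_state();p=np.array(s['eef_pos']);zo=p[2]-.0446;Y=np.degrees(s['ee_rot'][2])+90
print(p,Y);O=[]
for cam in('top','side'):
    im=snap(cam);u=to_px(cam,(p[0],p[1]-.02,zo+.03)).astype(int);h=50;x0,y0=np.clip(u-h,0,(560-2*h,420-2*h));K=3.9
    t=cv2.resize(im[y0:y0+2*h,x0:x0+2*h],(390,390),interpolation=cv2.INTER_CUBIC)
    for q,r in wire(p[:2],Y,(-.025,.025,-.0125,.0125,0,.075),zo): cv2.line(t,*[tuple(int(v) for v in (to_px(cam,w)-(x0,y0)+.5)*K) for w in(q,r)],(0,255,0),1)
    O.append(t)
cv2.imwrite('pics/'+sys.argv[1],cv2.cvtColor(np.hstack(O),cv2.COLOR_RGB2BGR))
E
python3 d.py e1.png
```

```text
t: 37.2
eef_pos: [0.6174, 0.1281, 0.1415]
ee_rot: [3.138, -0.001, -1.504]
force: [-0.5, -0.2, -5.2]
width: 0.05
gripper_force: 45.0
[0.61744161 0.12813445 0.14148597] 3.834868762023504
```

View pics/e1.png

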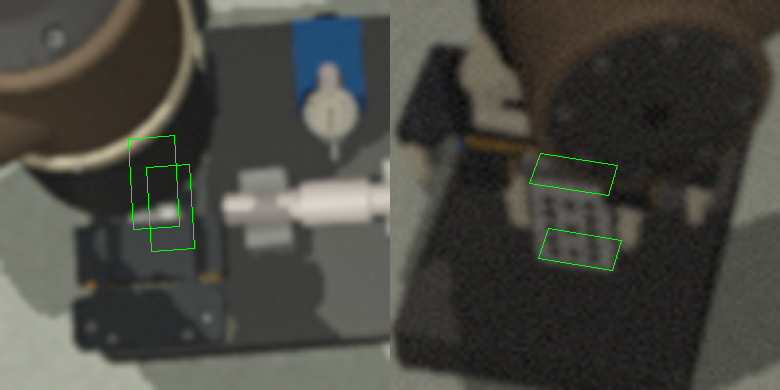

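The stop's wireframe agrees in the side view (bottom edge (538,258)-(612,270)), and the plain end is at about (222,210) in the top view. I shift to the final y and lower.

```bash

python3 -m handwheel '[{"delta_pos":[0,-0.36,0],"dr":[0,0,0]},{"delta_pos":[0,0,-0.5],"dr":[0,0,0]},{"delta_pos":[0,0,-0.5],"dr":[0,0,0]},{"delta_pos":[0,0,-0.25],"dr":[0,0,0]},{"delta_pos":[0,0,-0.15],"dr":[0,0,0]},{"delta_pos":[0,0,0],"dr":[0,0,0]},{"delta_pos":[0,0,0],"dr":[0,0,0]}]'
python3 -m handwheel '[{"delta_pos":[0,0,-0.08],"dr":[0,0,0]},{"delta_pos":[0,0,0],"dr":[0,0,0]},{"delta_pos":[0,0,0],"dr":[0,0,0]}]'
python3 -m handwheel '[{"delta_pos":[0,0,-0.04],"dr":[0,0,0]},{"delta_pos":[0,0,0],"dr":[0,0,0]},{"delta_pos":[0,0,0],"dr":[0,0,0]}]'
```

```text
t: 38.0
eef_pos: [0.6188, 0.1178, 0.1019]
ee_rot: [-3.141, 0.0, -1.503]
force: [0.1, -0.5, -4.8]
width: 0.0499
gripper_force: 45.0
t: 38.3
eef_pos: [0.6184, 0.1177, 0.0991]
ee_rot: [-3.141, 0.0, -1.504]
force: [-0.1, 0.6, -5.2]
width: 0.0497
gripper_force: 45.0
t: 38.6
eef_pos: [0.6183, 0.1177, 0.0976]
ee_rot: [3.142, -0.0, -1.504]
force: [0.1, 0.2, -5.1]
width: 0.05
gripper_force: 45.0
```

```bash

python3 -m handwheel '[{"delta_pos":[0,0,-0.06],"dr":[0,0,0]},{"delta_pos":[0,0,0],"dr":[0,0,0]},{"delta_pos":[0,0,0],"dr":[0,0,0]}]'
python3 -m handwheel '[{"delta_pos":[0,0,-0.03],"dr":[0,0,0]},{"delta_pos":[0,0,0],"dr":[0,0,0]},{"delta_pos":[0,0,0],"dr":[0,0,0]}]'
python3 -m handwheel '[{"delta_pos":[0,0,-0.03],"dr":[0,0,0]},{"delta_pos":[0,0,0],"dr":[0,0,0]},{"delta_pos":[0,0,0],"dr":[0,0,0]}]'
```

```text
t: 38.9
eef_pos: [0.6183, 0.1176, 0.0957]
ee_rot: [3.141, -0.0, -1.504]
force: [-0.7, -0.3, -5.9]
width: 0.0497
gripper_force: 45.0
t: 39.2
eef_pos: [0.6184, 0.1177, 0.0949]
ee_rot: [3.142, -0.0, -1.504]
force: [0.1, -0.3, -4.4]
width: 0.05
gripper_force: 45.0
t: 39.5
eef_pos: [0.6185, 0.1177, 0.0946]
ee_rot: [-3.141, 0.0, -1.504]
force: [-2.2, -0.8, -0.1]
width: 0.0499
gripper_force: 45.0
```

```bash

python3 -m handwheel '[{"delta_pos":[0,0,-0.02],"dr":[0,0,0]},{"delta_pos":[0,0,0],"dr":[0,0,0]},{"delta_pos":[0,0,0],"dr":[0,0,0]},{"delta_pos":[0,0,0],"dr":[0,0,0]},{"delta_pos":[0,0,0],"dr":[0,0,0]},{"delta_pos":[0,0,0.4],"dr":[0,0,0]},{"delta_pos":[0,0,1],"dr":[0,0,0]},{"delta_pos":[0,0,1],"dr":[0,0,0]},{"delta_pos":[0,0,1],"dr":[0,0,0]}]' -0.5
python3 -m handwheel '[{"delta_pos":[-0.5,1,0],"dr":[0,0,0]},{"delta_pos":[-0.5,1,0],"dr":[0,0,0]},{"delta_pos":[-0.5,1,0],"dr":[0,0,0]},{"delta_pos":[-0.5,1,0],"dr":[0,0,0]},{"delta_pos":[-0.5,1,0],"dr":[0,0,0]},{"delta_pos":[-0.3,1,0],"dr":[0,0,0]},{"delta_pos":[-0.3,1,0],"dr":[0,0,0]},{"delta_pos":[0,1,0],"dr":[0,0,0]},{"delta_pos":[0,1,0],"dr":[0,0,0]},{"delta_pos":[0,0,0],"dr":[0,0,0]}]'
python3 -c "
from h import *
from b import wire
im=snap('top');a=rect(im,'top',(.645,.045),.08,.1,390)
s=snap('side');u=to_px('side',(.645,.045,.08)).astype(int);h=60
c=cv2.resize(s[u[1]-h:u[1]+h,u[0]-h:u[0]+h],(390,390),interpolation=cv2.INTER_CUBIC)
cv2.imwrite('pics/f1.png',cv2.cvtColor(np.hstack([a,c]),cv2.COLOR_RGB2BGR))"
```

```text
t: 40.4
eef_pos: [0.6184, 0.1176, 0.1976]
ee_rot: [-3.141, -0.0, -1.504]
force: [0.6, 0.5, 0.7]
width: 0.0656
gripper_force: 0.0
t: 41.4
eef_pos: [0.5253, 0.3909, 0.1961]
ee_rot: [-3.14, 0.001, -1.501]
force: [0.1, -0.3, -1.4]
width: 0.0658
gripper_force: 0.0
```

View pics/f1.png

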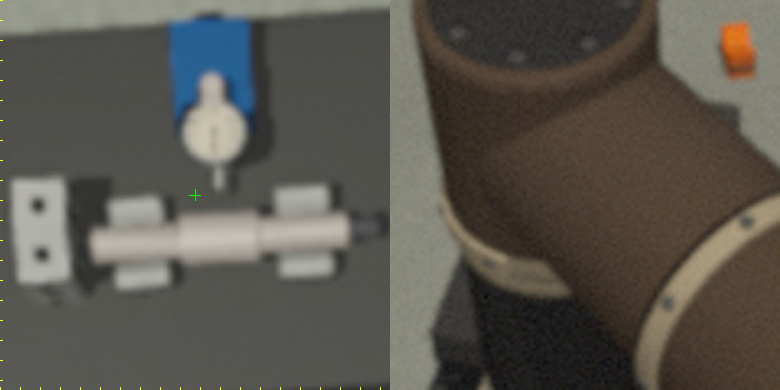

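Everything stands: stop at (40,232), V-blocks at (140,242) and (303,231), thick middle centred at (219,237), stylus at about (218,185). A brightness profile along the stylus will give the tip gap.

```bash
python3 -c "
from h import *
im=snap('top').astype(float)
for y in (.0335,.036,.029,.05,.02):
  print(y,[int(im[tuple(np.round(to_px('top',(x,y,.08))[::-1]).astype(int))].mean()) for x in np.arange(.660,.626,-.002)])
u=to_px('top',(.645,.0335,.08)).astype(int);print(u,to_px('top',(.6365,.0335,.08)));print(im.mean(2)[u[1]-6:u[1]+8,u[0]-4:u[0]+5].astype(int))
s=get_state();print(s['t'],max(abs(np.array(s['qd']))))"
```

```text
0.0335 [125, 139, 139, 143, 143, 132, 100, 81, 79, 79, 80, 88, 116, 147, 163, 174, 174, 184]
0.036 [104, 100, 100, 102, 103, 98, 83, 79, 80, 80, 80, 88, 115, 145, 163, 173, 173, 183]
0.029 [83, 90, 90, 91, 90, 86, 79, 78, 80, 80, 80, 89, 117, 148, 163, 163, 174, 184]
0.05 [78, 79, 79, 79, 81, 80, 80, 80, 80, 80, 81, 84, 103, 136, 158, 170, 170, 180]
0.02 [64, 76, 76, 78, 79, 79, 79, 79, 79, 79, 81, 97, 125, 150, 164, 164, 175, 185]
[261 179] [261.16999897 182.74110745]
[[ 78  83  91 104 125 112  83  67  57]
 [ 79  80  79 100 139 126  90  69  62]
 [ 80  79  77 102 143 129  91  65  58]
 [ 80  80  79 103 143 128  90  62  56]
 [ 81  79  79  98 132 119  86  63  57]
 [ 81  80  79  83 100  94  79  65  63]
 [ 81  80  79  79  81  80  78  72  73]
 [ 80  80  81  80  79  80  80  78  79]
 [ 80  79  80  80  80  80  80  80  80]
 [ 85  86  86  88  88  89  89  89  90]
 [109 111 113 115 116 116 117 118 119]
 [142 143 144 145 147 147 148 149 148]
 [161 162 162 163 163 163 163 164 164]
 [173 172 173 173 174 174 174 175 175]]
41.55 0.014106519108767354
```

```bash
python3 -c "
from h import *
im=snap('top').astype(float);b=im[:,:,2]-im[:,:,0]
for y in(.028,.036,.044):
  xs=np.arange(.745,.715,-.0015);v=[cv2.getRectSubPix(b.astype(np.float32),(1,1),tuple(to_px('top',(x,y,.092))))[0,0] for x in xs]
  print(y,[(round(x,4),int(q)) for x,q in zip(xs,v)][::2])
g=im.mean(2).astype(np.float32)
for y in(.05,.036,.02):
  xs=np.arange(.65,.598,-.002);print([(round(x,3),int(cv2.getRectSubPix(g,(1,1),tuple(to_px('top',(x,y,.0797))))[0,0])) for x in xs])
"
```

```text
0.028 [(np.float64(0.745), -10), (np.float64(0.742), -10), (np.float64(0.739), -11), (np.float64(0.736), -4), (np.float64(0.733), 32), (np.float64(0.73), 91), (np.float64(0.727), 106), (np.float64(0.724), 105), (np.float64(0.721), 104), (np.float64(0.718), 104), (np.float64(0.715), 104)]
0.036 [(np.float64(0.745), -9), (np.float64(0.742), -9), (np.float64(0.739), -10), (np.float64(0.736), -4), (np.float64(0.733), 44), (np.float64(0.73), 100), (np.float64(0.727), 107), (np.float64(0.724), 105), (np.float64(0.721), 105), (np.float64(0.718), 105), (np.float64(0.715), 104)]
0.044 [(np.float64(0.745), -10), (np.float64(0.742), -9), (np.float64(0.739), -10), (np.float64(0.736), -9), (np.float64(0.733), 23), (np.float64(0.73), 94), (np.float64(0.727), 107), (np.float64(0.724), 105), (np.float64(0.721), 105), (np.float64(0.718), 105), (np.float64(0.715), 105)]
[(np.float64(0.65), 80), (np.float64(0.648), 80), (np.float64(0.646), 80), (np.float64(0.644), 80), (np.float64(0.642), 80), (np.float64(0.64), 81), (np.float64(0.638), 87), (np.float64(0.636), 104), (np.float64(0.634), 132), (np.float
[... 1112 characters left out ...]
oat64(0.598), 83)]
[(np.float64(0.65), 79), (np.float64(0.648), 80), (np.float64(0.646), 80), (np.float64(0.644), 80), (np.float64(0.642), 80), (np.float64(0.64), 84), (np.float64(0.638), 99), (np.float64(0.636), 123), (np.float64(0.634), 144), (np.float64(0.632), 159), (np.float64(0.63), 169), (np.float64(0.628), 179), (np.float64(0.626), 187), (np.float64(0.624), 191), (np.float64(0.622), 188), (np.float64(0.62), 180), (np.float64(0.618), 171), (np.float64(0.616), 160), (np.float64(0.614), 146), (np.float64(0.612), 124), (np.float64(0.61), 95), (np.float64(0.608), 83), (np.float64(0.606), 82), (np.float64(0.604), 81), (np.float64(0.602), 82), (np.float64(0.6), 82), (np.float64(0.598), 82)]
```

By the base's back edge (x ≈ .7325) the tip gap is about 9.5 mm, and by the visible tip about 11 mm, at or over the 5–10 mm asked. I regrasp the stand where I released it and bring it 3 mm forward.

```bash

python3 -m handwheel '[{"delta_pos":[0.51,-0.98,0],"dr":[0,0,7.5]},{"delta_pos":[0.51,-0.98,0],"dr":[0,0,7.5]},{"delta_pos":[0.51,-0.98,0],"dr":[0,0,7.5]},{"delta_pos":[0.51,-0.98,0],"dr":[0,0,7.5]},{"delta_pos":[0.51,-0.98,0],"dr":[0,0,7.5]},{"delta_pos":[0.51,-0.98,0],"dr":[0,0,7.5]},{"delta_pos":[0.51,-0.98,0],"dr":[0,0,7.5]},{"delta_pos":[0.51,-0.98,0],"dr":[0,0,7.5]},{"delta_pos":[0.51,-0.98,0],"dr":[0,0,7.5]},{"delta_pos":[0.51,-0.98,0],"dr":[0,0,7.5]}]' -0.5
python3 -m handwheel '[{"delta_pos":[0.51,-0.98,0],"dr":[0,0,7.5]},{"delta_pos":[0.51,-0.98,0],"dr":[0,0,7.5]},{"delta_pos":[0,0,0],"dr":[0,0,0]},{"delta_pos":[0,0,0],"dr":[0,0,0]},{"delta_pos":[0,0,0],"dr":[0,0,0]}]'
```

```text
t: 42.6
eef_pos: [0.6786, 0.0912, 0.1962]
ee_rot: [-3.141, -0.0, -0.191]
force: [-0.0, 1.2, 0.2]
width: 0.0656
gripper_force: 0.0
t: 43.1
eef_pos: [0.7085, 0.0348, 0.1957]
ee_rot: [-3.141, -0.0, 0.065]
force: [0.4, 0.2, -0.5]
width: 0.066
gripper_force: 0.0
```

```bash

python3 -m handwheel '[{"delta_pos":[0.06,0.07,-1],"dr":[0,0,0.2]},{"delta_pos":[0,0,-1],"dr":[0,0,0]},{"delta_pos":[0,0,-1],"dr":[0,0,0]},{"delta_pos":[0,0,-0.5],"dr":[0,0,0]},{"delta_pos":[0,0,-0.25],"dr":[0,0,0]},{"delta_pos":[0,0,0],"dr":[0,0,0]},{"delta_pos":[0,0,0],"dr":[0,0,0]}]'
python3 -m handwheel '[{"delta_pos":[0,0,0],"dr":[0,0,0]},{"delta_pos":[0,0,0],"dr":[0,0,0]},{"delta_pos":[0,0,0],"dr":[0,0,0]},{"delta_pos":[0,0,0],"dr":[0,0,0]},{"delta_pos":[0,0,0],"dr":[0,0,0]},{"delta_pos":[0,0,0],"dr":[0,0,0]},{"delta_pos":[0,0,0],"dr":[0,0,0]}]' 1 45
python3 -m handwheel '[{"delta_pos":[0,0,0.1],"dr":[0,0,0]},{"delta_pos":[-0.1,0,0],"dr":[0,0,0]},{"delta_pos":[0,0,0],"dr":[0,0,0]},{"delta_pos":[0,0,0],"dr":[0,0,0]},{"delta_pos":[0,0,-0.07],"dr":[0,0,0]},{"delta_pos":[0,0,0],"dr":[0,0,0]},{"delta_pos":[0,0,0],"dr":[0,0,0]}]'
```

```text
t: 43.8
eef_pos: [0.7116, 0.0374, 0.0845]
ee_rot: [-3.142, -0.002, 0.071]
force: [-1.0, 1.1, 1.1]
width: 0.0657
gripper_force: 0.0
t: 44.5
eef_pos: [0.7109, 0.037, 0.0834]
ee_rot: [3.142, -0.0, 0.071]
force: [-2.2, -0.2, 4.2]
width: 0.0398
gripper_force: 45.0
t: 45.2
eef_pos: [0.7077, 0.037, 0.0836]
ee_rot: [-3.142, 0.0, 0.07]
force: [-0.3, -0.5, -5.1]
width: 0.0398
gripper_force: 45.0
```

```bash

python3 -m handwheel '[{"delta_pos":[0,0,-0.03],"dr":[0,0,0]},{"delta_pos":[0,0,0],"dr":[0,0,0]},{"delta_pos":[0,0,0],"dr":[0,0,0]}]'
python3 -m handwheel '[{"delta_pos":[0,0,-0.02],"dr":[0,0,0]},{"delta_pos":[0,0,0],"dr":[0,0,0]},{"delta_pos":[0,0,0],"dr":[0,0,0]}]'
```

```text
t: 45.5
eef_pos: [0.7078, 0.037, 0.0835]
ee_rot: [3.142, -0.0, 0.071]
force: [-2.1, 0.2, 0.7]
width: 0.0398
gripper_force: 45.0
t: 45.8
eef_pos: [0.7078, 0.037, 0.0834]
ee_rot: [3.141, -0.001, 0.071]
force: [-4.7, 0.5, 5.0]
width: 0.0398
gripper_force: 45.0
```

Down on the plate. I release, rise and retreat to the right, clear of the top view.

```bash

python3 -m handwheel '[{"delta_pos":[0,0,0],"dr":[0,0,0]},{"delta_pos":[0,0,0],"dr":[0,0,0]},{"delta_pos":[0,0,0],"dr":[0,0,0]},{"delta_pos":[0,0,0],"dr":[0,0,0]},{"delta_pos":[0,0,0.4],"dr":[0,0,0]},{"delta_pos":[0,0,1],"dr":[0,0,0]},{"delta_pos":[0,0,1],"dr":[0,0,0]},{"delta_pos":[0,0,1],"dr":[0,0,0]}]' -0.3
python3 -m handwheel '[{"delta_pos":[-0.5,-1,0.2],"dr":[0,0,0]},{"delta_pos":[-0.5,-1,0.2],"dr":[0,0,0]},{"delta_pos":[-0.5,-1,0.2],"dr":[0,0,0]},{"delta_pos":[-0.5,-1,0.2],"dr":[0,0,0]},{"delta_pos":[-0.5,-1,0],"dr":[0,0,0]},{"delta_pos":[-0.5,-1,0],"dr":[0,0,0]},{"delta_pos":[-0.5,-1,0],"dr":[0,0,0]},{"delta_pos":[-0.3,-1,0],"dr":[0,0,0]},{"delta_pos":[-0.3,-1,0],"dr":[0,0,0]},{"delta_pos":[0,-1,0],"dr":[0,0,0]}]'
python3 -m handwheel '[{"delta_pos":[0,0,0],"dr":[0,0,0]},{"delta_pos":[0,0,0],"dr":[0,0,0]},{"delta_pos":[0,0,0],"dr":[0,0,0]}]'
python3 -c "
from h import *
im=snap('top');a=rect(im,'top',(.645,.045),.08,.1,390)
s=snap('side');u=to_px('side',(.645,.045,.08)).astype(int);h=60
c=cv2.resize(s[u[1]-h:u[1]+h,u[0]-h:u[0]+h],(390,390),interpolation=cv2.INTER_CUBIC)
cv2.imwrite('pics/f2.png',cv2.cvtColor(np.hstack([a,c]),cv2.COLOR_RGB2BGR))"
```

```text
t: 46.6
eef_pos: [0.7079, 0.0369, 0.1864]
ee_rot: [3.141, -0.001, 0.071]
force: [0.2, -0.6, 0.2]
width: 0.0573
gripper_force: 0.0
t: 47.6
eef_pos: [0.5839, -0.2643, 0.21]
ee_rot: [3.141, -0.001, 0.071]
force: [0.7, -0.1, -0.5]
width: 0.0568
gripper_force: 0.0
t: 47.9
eef_pos: [0.5849, -0.2626, 0.2088]
ee_rot: [3.142, -0.001, 0.071]
force: [0.7, 0.6, -0.1]
width: 0.0571
gripper_force: 0.0
```

View pics/f2.png

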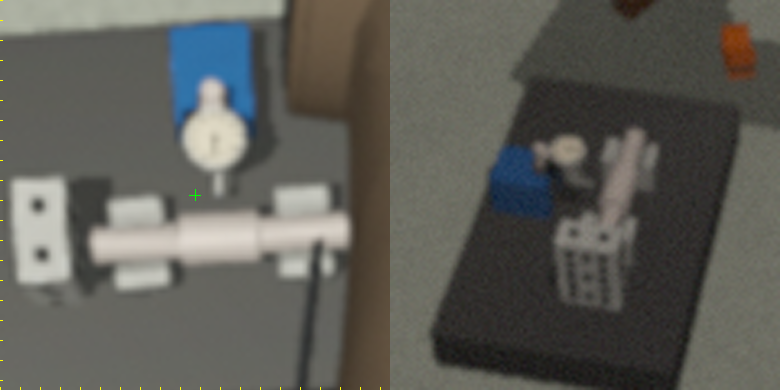

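Both views show everything upright on the plate. The tip at about (219,195) is now around 7–8 mm off the shaft, whose thick middle is centred at column 219. The stop at (40,232) is square to the plain end. Handing in.

```bash
python3 -c "
from station import *
print(job_done())"
```

```text
the job is handed in; nothing more can be done
None
```

The run-out setup is on the plate and handed in at about 48 s; the judge returned no result. By camera, the shaft is seated in both V-blocks with its thread to the right, the stop is square about 6 mm from the plain end, the dial tip is about 7–8 mm off the thick middle, and the robot did not touch the bystanders.

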